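# Open the dry box and hold its gate wide

## Task

A colleague needs the circuit boards in the dry box: press the vent plunger on its top right down to its stop and let it come up again, then undo the pin catch (two round pins) and after it the paddle catch (two flat paddles), each by squeezing its two halves fully together between the fingers. Then take the gate by its handle bar, swing it out past its detent until it stands about square to the front of the box, and keep hold of it there: the spring would pull it back, so the program finishes while still holding the handle. Leave the other things on the bench and on the box where they are.

Things in the scene. Friction and masses are not known exactly. Their poses are not given: they have to be found in the camera images.
- dry_box: fixed white metal box for circuit boards, 200 mm deep (x), 260 wide (y), 130 high; origin: centre of its underside. Axes: z up, x from gate front to back, y along the front towards the gate's hinge. The gate faces the robot, hinge on the robot's left. On top: vent plunger in the middle, two catches 110 mm apart along the front edge (either may be on the hinge side), tape roll at the back
- plunger_top (a point): centre of the top of the vent plunger's black round head, 32 mm across and 10 mm thick, its top 50 mm above the box's top; 25 mm in front of the middle of the box
- plunger (a joint): vent plunger, m pressed down: 0 up, 0.012 at its stop; springs back up when let go; about 2 N to start, 10 N at the stop
- pin_mid (a point): pin catch on the box's top, 80 mm in front of its middle: two round upright steel pins, 12 mm across, up to 46 mm above the box's top. Point: midway between them before squeezing, 30 mm above the box's top; axes as the box's. Fixed half on the -y side, sliding half on +y; outer faces 22 mm either side. Squeezed, the slider comes 14 mm to -y (30 mm over both). Its low hook arm runs to the gate
- pin_slide (a joint): sliding half of the pin catch, m moved towards its fixed half: 0 shut (starts at 0 to 0.002), 0.014 fully squeezed; the hook frees the gate from about 0.010. About 5 N of friction and no spring: it stays where it is left
- paddle_mid (a point): paddle catch on the box's top, 80 mm in front of its middle: two flat upright steel paddles, each 28 mm wide along x and 8 mm thick along y, up to 46 mm above the box's top. Point: midway between them before squeezing, 30 mm above the box's top; axes as the box's. Fixed half on the -y side, sliding half on +y; outer faces 22 mm either side. Squeezed, the slider comes 14 mm to -y (30 mm over both). Its low hook arm runs to the gate
- paddle_slide (a joint): sliding half of the paddle catch, m moved towards its fixed half: 0 shut (starts at 0 to 0.002), 0.014 fully squeezed; the hook frees the gate from about 0.010. About 5 N of friction and no spring: it stays where it is left
- gate_hinge (a point): on the gate's upright hinge axis, at the height of the box's top (130 mm above the bench); axes as the box's; 108 mm in front of the box's middle and 120 mm to its +y side. The gate, 200 mm wide, 8 thick, 30 to 128 mm above the bench, with two lugs up to 152 mm, reaches from here along -y when shut
- gate (a joint): gate angle, rad: 0 shut, grows as the free edge swings out of the box's front (clockwise from above), stop at 1.7. The catches hold it shut (0.06 of play). A spring always pulls it shut (0.24 Nm half open, 0.35 Nm wide); a detent clicks between 0.66 and 0.84 (about 5 N at the handle to pass, damped hinge); let go wide open, it swings back to the detent
- gate_handle (a point): the gate's handle: upright round steel bar, 14 mm across; point on the bar's axis, 172 mm above the bench, 30 mm below its upper end. It turns with the gate: shut, it stands at x -50 mm, y -140 mm from the hinge axis in the box's axes. Stand-offs join it to the gate from 38 mm below this point down; free above
- tape_roll: black tape roll, 64 mm across, 18 mm high, lying flat on the back of the box's top (a bystander; origin: its underside)
- flux_bottle: small white bottle, 38 mm across, 100 mm tall, on the bench beside the box's hinge side (a bystander; origin: its underside)
- solder_spool: metal spool, 52 mm across, 42 mm tall, on the bench on the other side of the box (a bystander; origin: its underside)
- screwdriver: screwdriver lying on the bench (a bystander; origin: its underside)
- screw_tray: open grey tray 90 x 120 x 30 mm on the bench (a bystander; origin: its underside)
- pen_mug: white mug, 76 mm across, 90 mm tall, on the bench (a bystander; origin: its underside)
- battery_pack: black block 100 x 60 x 22 mm on the bench (a bystander; origin: its underside)

How it is judged:
On the way, in this order (a step that is already met when the one before it is completed fails the run):
1. the vent plunger is pressed down to its stop, both catches still shut (value of joint plunger above 0.0105 m and value of joint each of pin_slide, paddle_slide below 0.006 m), for 0.1 s.
2. the pin catch is squeezed together between the fingers, the paddle catch still shut (value of joint pin_slide above 0.0115 m and contact force between pin_catch_c1 and the fingers above 1 N and value of joint paddle_slide below 0.006 m), for 0.1 s.
3. the paddle catch is squeezed together between the fingers, the gate still shut (value of joint paddle_slide above 0.0115 m and contact force between paddle_catch_c1 and the fingers above 1 N and value of joint gate below 0.2 rad), for 0.1 s.
4. the gate has been swung past its detent by its handle (value of joint gate above 0.95 rad and contact force between gate_c4 and the fingers above 0.5 N), for 0.1 s.
At the end, for the whole second after the job is handed in: The gate stands still at least 1.2 rad open, the fingers in contact with its handle (more than 0.5 N), nothing else bearing on the handle; the plunger is up again (within 3 mm), both catches still squeezed (at least 10 mm) and no bystander moved by more than 30 mm (value of joint gate above 1.2 rad and velocity of joint gate between -0.1 and 0.1 rad/s and contact force between gate_c4 and the fingers above 0.5 N and value of joint plunger below 0.003 m and value of joint each of pin_slide, paddle_slide above 0.01 m and contact force between gate_c4 and flux_bottle below 0.1 N and contact force between gate_c4 and solder_spool below 0.1 N and contact force between gate_c4 and screwdriver below 0.1 N and distance of each of tape_roll, flux_bottle, solder_spool, screwdriver, screw_tray, pen_mug, battery_pack from where it was at the start of the episode below 0.03 m); the arm keeps its last pose, push and grip.
It fails at once if a bystander is disturbed (moved by more than 30 mm) (distance of any of tape_roll, flux_bottle, solder_spool, screwdriver, screw_tray, pen_mug, battery_pack from where it was at the start of the episode above 0.03 m).
It also fails if it takes over 61 s, if anything falls off the work surface, if the arm or the gripper's body presses on something with over 40 N, if the wrist force passes 120 N, or if a joint passes its speed limit or range.

## Robot

A 6-joint arm with a two-finger parallel gripper is mounted at the origin on the work surface. World frame = base frame: x ahead of the robot, y to its left, z up, the work surface at z = 0. Lengths are in m, angles in rad, forces in N, time in s.
With the tool pointing down it reaches from about 0.375 to 0.9 m from the base axis. Payload 3.1 kg.
Tool frame: the origin (TCP) lies between the finger pads; the fingertips stand 19 mm ahead of it and the grasp point (between the pads) is the TCP; z points along the fingers, y is the direction in which the jaws open and shut (so a half turn about z gives the same grasp; the last joint's range is limited). The gripper opens to 87 mm and grips with 3 to 60 N. Pads are 19 mm wide; open, the fingers measure 117 mm over their backs; the gripper's body (75 mm by 190 mm) begins 51 mm behind the grasp point.
Start: joints at [0.985, 0.527, 1.433, -0, 1.181, -0.178], TCP at [0.248, 0.574, 0.242] pointing down, gripper open.
Joint ranges: [-3.08, 3.08], [-0.75, 2.2], [0.22, 2.44], [-1.43, 4.57], [0, 2.65], [-2.85, 2.85]. Speed limits (rad/s): [2.79, 2.79, 3.14, 3.14, 3.14, 3.14].

## Interface

Orientations are given as a unit quaternion [x, y, z, w].
In Python, from rig import robot gives the robot as it stands.
- The arm moves only by the tool apply_moves, never from a script. Its argument "series" is a list of rows, each a list of 7 numbers: the shift along the tool's x, y, z in cm, then the turn, a rotation vector about the tool's x, y, z in degrees, then the opening, from 0 (shut) to 1 (fully open). In form: [[dx, dy, dz, rx, ry, rz, grip], ...]. A call has 1 to 5 rows; each row is the pose to reach, as a shift and turn from the pose commanded when the call began, along the tool's axes at that moment; what a row does not reach only later rows make up. A row lasts 1/12 s, in which the tool goes at most 41.7 mm and 7.16 degrees, less where a joint would pass 70% of its speed; a pose out of reach is approached as far as the arm can. A call with a gripper value outside its range is refused whole. The fingers move at their own pace and stop on an object; "newtons" is the grip in N (left out, the last holds). Time passes only in rows, so rows that repeat a pose let the fingers close. It gives the time, the measured TCP pose, the force and the opening at its end, in the units of the state.
- robot.get_obs(): the state, without advancing time (a new reading comes with each control period).
- robot.camera(name): name is "scene" or "top" or "wrist"; returns the picture (420x560x3 uint8, red, green, blue); there is no depth.
- robot.camera_params(name): a dict with "mtx" (3x3 intrinsics, pixels), "D" ([k1, k2, p1, p2, k3] as OpenCV has them; the pictures are not rectified), "origin" and "rotation" of the camera in the world. Camera axes: x right, y down, z forward; pixel columns grow to the right and rows downward; lengths in m; the calibration is good to about 2 mm. A picture is of the moment at which its call begins: read the wrist's pose just before it. camera_params takes no time and is no camera call; for the wrist camera it gives the pose at the moment of the call.
- robot.hand_in(): hands the job in, once; it reports no verdict.
The state is a dict: "time": time; "q": joint angles; "joint_velocities": joint speeds; "joint_torque": joint torques, N m; "position": TCP position; "tool_rot": TCP orientation; "ft_force": force on the tool from outside, world axes, zero at the start; "moment": the same for the moment, N m; "grip_width": finger opening in m.
Only numpy, scipy, OpenCV 4.12 (cv2) and the standard library are available. Lean on these libraries where they do the work, as an engineer would, in place of code of your own. Each camera call takes 0.05 s, during which the arm holds its last target. There are 200 camera calls.

## Working session

There is one attempt and no reset: what is moved stays moved. The work goes in short steps, Python scripts to look and compute and a tool call to move; the robot and the scene stay as the last step left them, time stands still between calls to the robot, and variables do not carry over. Pictures are saved under pics/ and viewed, about 8 in all and at most 12, crops included, and the job is handed in when it is done.

Besides the shell and the picture viewer there is one more tool, called after "Emit:" as name([rows], argument=value, ...), one row to a line, values as JSON. apply_moves: Moves the arm, as the interface text tells. Its arguments: {"type":"object","properties":{"series":{"type":"array"},"newtons":{"type":"number"}},"required":["series"]}

```bash
mkdir -p pics; ls; python3 - <<'E'
from rig import robot
import cv2, numpy as np
o=robot.get_obs(); print(o)
for n in ("scene","top"):
    im=robot.camera(n); cv2.imwrite(f"pics/{n}0.png",im[:,:,::-1]); p=robot.camera_params(n); print(n,p)
E
```

```text
pics
{'time': 0.0, 'q': array([ 9.84508288e-01,  5.28467861e-01,  1.43391396e+00, -2.05961271e-05,
        1.18139832e+00, -1.78520982e-01]), 'joint_velocities': array([-7.68593386e-04,  5.22735137e-04, -2.37295603e-03,  5.18402607e-04,
        7.77060266e-04,  5.72241101e-06]), 'joint_torque': array([ 3.84766763e-04, -4.40044641e+01, -1.76594245e+01,  6.33439980e-02,
        5.83189214e-02, -1.86041143e-04]), 'position': array([0.24744625, 0.57316629, 0.24056685]), 'tool_rot': array([ 2.02469980e-01,  9.79287859e-01, -1.01829591e-03, -3.99297960e-04]), 'ft_force': array([-0.99226498, -1.05204515,  0.37747929]), 'moment': array([-0.0484413 ,  0.03537637, -0.02768021]), 'grip_width': 0.08683656459958525}
scene {'mtx': array([[460.88494838,   0.        , 282.9194105 ],
       [  0.        , 460.88494838, 210.38955537],
       [  0.        ,   0.        ,   1.        ]]), 'D': array([-0.12061141,  0.        ,  0.        ,  0.        ,  0.        ]), 'origin': array([1.60389509, 0.04273084, 0.80329621]), 'rotation': array([ 0.6103837 ,  0.62522587, -0.35653915, -0.33076304])}
top {'mtx': array([[474.77848814,   0.        , 290.39715218],
       [  0.        , 474.77848814, 204.39950726],
       [  0.        ,   0.        ,   1.        ]]), 'D': array([0.02729972, 0.        , 0.        , 0.        , 0.        ]), 'origin': array([0.45348176, 0.00710869, 1.50800874]), 'rotation': array([ 0.7156357 , -0.69767689,  0.02778712, -0.01844935])}
```

View pics/scene0.png

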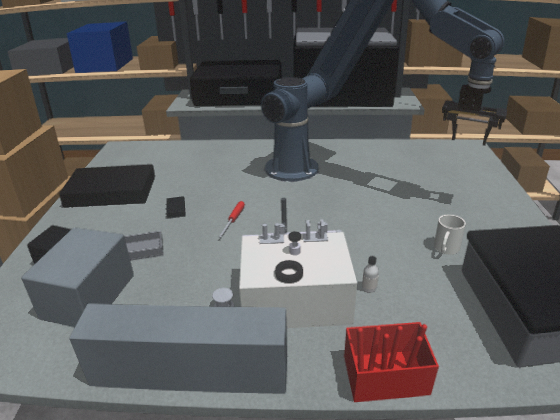

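View pics/top0.png

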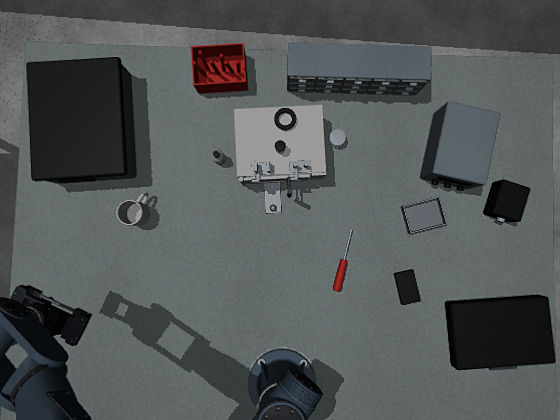

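Top view: the box top spans about (235,107)–(327,183), with the plunger near (281,146), the catches near (262,167) and (300,167), and the handle near (290,188). I'll write the ray helper and zoom in.

```bash
cat > h.py <<'E'
import numpy as np, cv2
from scipy.spatial.transform import Rotation as R
from rig import robot
def ray(p,uv):
    u=cv2.undistortPoints(np.array(uv,float).reshape(-1,1,2),p["mtx"],p["D"]).reshape(-1,2)
    d=R.from_quat(p["rotation"]).apply(np.c_[u,np.ones(len(u))]) if np.shape(p["rotation"])==(4,) else np.c_[u,np.ones(len(u))]@np.array(p["rotation"]).T
    return np.array(p["origin"]),d
def onz(p,uv,z):
    o,d=ray(p,uv); return o+d*((z-o[2])/d[:,2])[:,None]
def proj(p,X):
    Rm=R.from_quat(p["rotation"]).inv().as_matrix(); t=-Rm@p["origin"]
    return cv2.projectPoints(np.array(X,float).reshape(-1,3),cv2.Rodrigues(Rm)[0],t,p["mtx"],p["D"])[0].reshape(-1,2)
E
python3 - <<'E'
from h import *
im=cv2.imread("pics/top0.png"); p=robot.camera_params("top")
hsv=cv2.cvtColor(im,cv2.COLOR_BGR2HSV)
m=((hsv[...,2]>150)&(hsv[...,1]<45)).astype(np.uint8); m[:100]=0;m[190:]=0;m[:,:225]=0;m[:,329:]=0
m=cv2.morphologyEx(m,cv2.MORPH_OPEN,np.ones((3,3)))
c=max(cv2.findContours(m,0,2)[0],key=cv2.contourArea)
r=cv2.minAreaRect(c); b=cv2.boxPoints(r); print(r,b); P=onz(p,b,.13); print(P)
print(np.linalg.norm(np.diff(P[[0,1,2]],axis=0),axis=1), P.mean(0))
a=cv2.resize(im[95:225,220:350],None,fx=5,fy=5,interpolation=cv2.INTER_CUBIC)
cv2.imwrite("pics/z.png",a[:600])
s=cv2.imread("pics/scene0.png")[185:325,200:400]; cv2.imwrite("pics/z2.png",cv2.resize(s,None,fx=4,fy=4,interpolation=cv2.INTER_CUBIC))
E
```

```text
((279.6312255859375, 140.25567626953125), (66.68634033203125, 88.18579864501953), 87.27368927001953) [[234.00226 109.04753]
 [322.08826 104.85295]
 [325.2602  171.46382]
 [237.1742  175.6584 ]]
[[ 0.82034687  0.16269406  0.13      ]
 [ 0.84039217 -0.09604069  0.13      ]
 [ 0.6430907  -0.10949033  0.13      ]
 [ 0.6238687   0.14720748  0.13      ]]
[0.25951009 0.19775936] [0.73192461 0.02609263 0.13      ]
```

View pics/z.png

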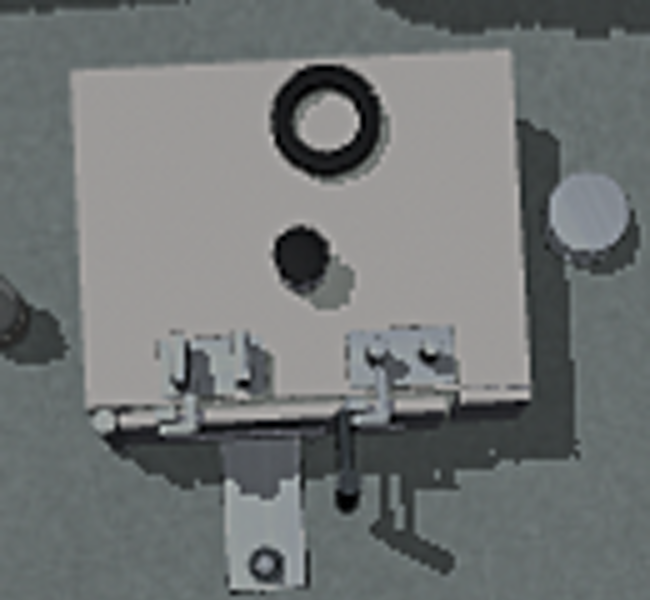

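View pics/z2.png

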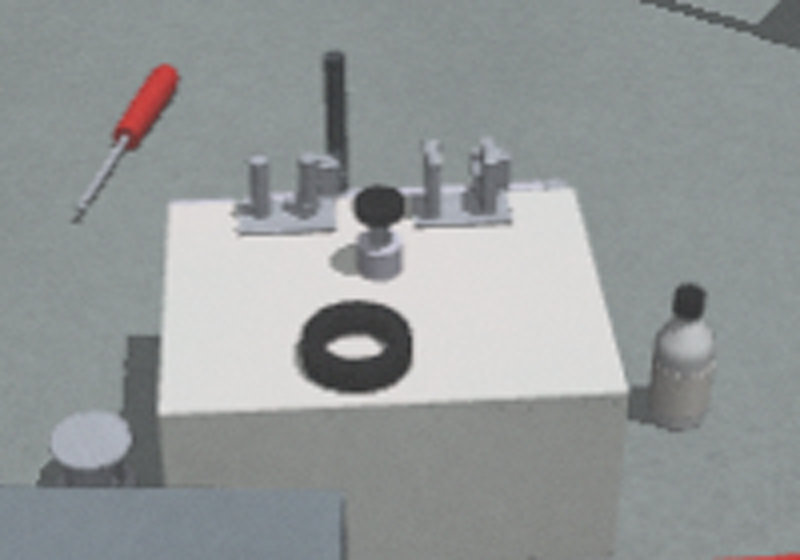

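Paddle catch is on the hinge (+y) side and pin catch on −y. Box yaw is about 4.4°. In the crop the plunger is at (301,258), the handle top at (347,500), the pins at (376,352) and (430,352), and the paddles at (180,365) and (243,365). Next I'll check the model against these points.

```bash
cat >> h.py <<'E'
YAW=np.radians(4.3); C0=np.array([.7307,.0255,0])
def W(x,y,z): return C0+R.from_euler('z',YAW).apply([x,y,z])
E
python3 - <<'E'
from h import *
p=robot.camera_params("top"); s=robot.camera_params("scene")
names=dict(plunger=(-.025,0,.18),handletop=(-.158,-.02,.202),pinF=(-.08,-.071,.176),pinS=(-.08,-.039,.176),padF=(-.08,.037,.176),padS=(-.08,.073,.176),hinge=(-.108,.12,.152))
for n,l in names.items():
    w=W(*l); print(n,w.round(4),"topcrop",((proj(p,w)[0]-[220,95])*5).round(),"scenecrop",((proj(s,w)[0]-[200,185])*4).round())
for n,f,pc,lo,hi,fx in(("top","top0",p,(270,135),(292,157),0),("scene","scene0",s,(285,228),(306,242),0)):
    im=cv2.imread(f"pics/{f}.png").max(2); m=np.zeros_like(im); m[lo[1]:hi[1],lo[0]:hi[0]]=1; m=m&(im<50)
    y,x=np.nonzero(m); print(n,"plunger head px",x.mean(),y.mean(),len(x),onz(pc,[x.mean(),y.mean()],.175))
E
```

```text
plunger [0.7058 0.0236 0.18  ] topcrop [301. 254.] scenecrop [377. 196.]
handletop [ 0.5746 -0.0063  0.202 ] topcrop [349. 483.] scenecrop [333.  52.]
pinF [ 0.6562 -0.0513  0.176 ] topcrop [431. 346.] scenecrop [257. 155.]
pinS [ 0.6538 -0.0194  0.176 ] topcrop [375. 348.] scenecrop [309. 153.]
padF [0.6482 0.0564 0.176 ] topcrop [240. 355.] scenecrop [431. 148.]
padS [0.6455 0.0923 0.176 ] topcrop [177. 358.] scenecrop [489. 146.]
hinge [0.614  0.1371 0.152 ] topcrop [ 99. 416.] scenecrop [556. 150.]
top plunger head px 279.7604166666667 145.76041666666666 96 [[0.70675207 0.02488772 0.175     ]]
scene plunger head px nan nan 0 [[nan nan nan]]<stdin>:8: RuntimeWarning: Mean of empty slice.
  ret = ret.dtype.type(ret / rcount)
```

```bash
cat >> h.py <<'E'
def plan(pos,yang):
    "shift (cm) and turn (deg) in tool axes from the measured pose to pos, tool down, jaws along yang (deg)"
    o=robot.get_obs(); r=R.from_quat(o["tool_rot"])
    y=np.array([np.cos(np.radians(yang)),np.sin(np.radians(yang)),0]); z=np.array([0,0,-1.]); t=R.from_matrix(np.c_[np.cross(y,z),y,z])
    print("t",round(o["time"],2),"pos",o["position"].round(4),"cm",(r.inv().apply(np.array(pos)-o["position"])*100).round(2),"deg",(r.inv()*t).as_rotvec(degrees=True).round(1),"w",round(o["grip_width"],4),"F",o["ft_force"].round(1),"q",o["q"].round(2))
E
python3 - <<'E'
from h import *
plan([.7062,.0240,.24],94.3)
E
```

```text
t 0.1 pos [0.2475 0.5732 0.2407] cm [-63.89 -32.23   0.11] deg [ -0.1  -0.  -27.7] w 0.0872 F [-0.3  0.2 -1.3] q [ 0.98  0.53  1.43 -0.    1.18 -0.18]
```

Emit:
apply_moves([
  [-3.5,-1.8,0,0,0,0,0.3],
  [-7,-3.6,0,0,0,0,0],
  [-10.5,-5.4,0,0,0,0,0],
  [-14,-7.2,0,0,0,0,0],
  [-17.5,-9,0,0,0,0,0],
], newtons=30)

```text
time: 0.52
position: [0.3732, 0.4202, 0.2412]
tool_rot: [0.202, 0.979, -0.0, -0.0]
ft_force: [0.3, 0.5, -0.8]
grip_width: 0.0616
```

Emit:
apply_moves([
  [-3.5,-1.8,0,0,0,0,0],
  [-7,-3.6,0,0,0,0,0],
  [-10.5,-5.4,0,0,0,0,0],
  [-14,-7.2,0,0,0,0,0],
  [-17.5,-9,0,0,0,0,0],
])

```text
time: 0.93
position: [0.4984, 0.2679, 0.2412]
tool_rot: [0.203, 0.979, -0.0, -0.0]
ft_force: [0.8, 0.5, 0.5]
grip_width: 0.0286
```

Emit:
apply_moves([
  [-3.5,-1.8,0,0,0,-5.5,0],
  [-7,-3.6,0,0,0,-11,0],
  [-10.5,-5.4,0,0,0,-16.5,0],
  [-14,-7.2,0,0,0,-22,0],
  [-17.5,-8.9,0,0,0,-27.7,0],
])

```text
time: 1.35
position: [0.6236, 0.1167, 0.241]
tool_rot: [-0.04, 0.999, 0.0, -0.001]
ft_force: [0.1, 0.3, 0.4]
grip_width: 0.0017
```

```bash
python3 - <<'E'
from h import *
plan([.7062,.0240,.215],94.3)
E
```

```text
t 1.35 pos [0.6236 0.1167 0.241 ] cm [-7.49 -9.9   2.59] deg [ 0.  -0.1  0.3] w 0.0017 F [0.1 0.3 0.4] q [ 0.01  0.54  1.41  0.    1.19 -1.64]
```

Emit:
apply_moves([
  [-2,-2.6,0.5,0,0,0,0],
  [-4,-5.2,1,0,0,0,0],
  [-6,-7.8,1.6,0,0,0,0],
  [-7.5,-9.9,2.1,0,0,0.3,0],
  [-7.5,-9.9,2.1,0,0,0.3,0],
])

```text
time: 1.77
position: [0.7079, 0.0203, 0.2183]
tool_rot: [-0.033, 0.999, -0.001, 0.0]
ft_force: [0.3, -0.2, 1.0]
grip_width: 0.0005
```

```bash
python3 - <<'E'
from h import *
plan([.7062,.0240,.187],94.3)
p=robot.camera_params("wrist"); im=robot.camera("wrist"); cv2.imwrite("pics/w1.png",im[:,:,::-1])
for n,l in dict(plunger=(-.025,0,.18),handletop=(-.158,-.02,.202),pinF=(-.08,-.071,.176),pinS=(-.08,-.039,.176),padF=(-.08,.037,.176),padS=(-.08,.073,.176)).items(): print(n,proj(p,W(*l)).round())
E
```

```text
t 1.77 pos [0.7079 0.0203 0.2183] cm [0.15 0.39 3.13] deg [-0.1  0.  -0.5] w 0.0005 F [ 0.3 -0.2  1. ] q [-0.13  0.67  1.22 -0.    1.25 -1.76]
plunger [[282. 242.]]
handletop [[236. -23.]]
pinF [[157. 150.]]
pinS [[213. 149.]]
padF [[347. 148.]]
padS [[410. 148.]]
```

View pics/w1.png

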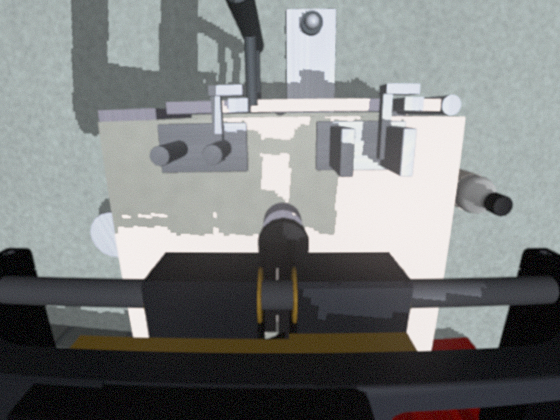

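Wrist view agrees with the model: pins seen at (161,154) and (214,152) against a predicted (157,150) and (213,149), and the paddles agree too. Now pressing the plunger.

Emit:
apply_moves([
  [0.15,0.4,1,0,0,-0.5,0],
  [0.15,0.4,2,0,0,-0.5,0],
  [0.15,0.4,2.6,0,0,-0.5,0],
  [0.15,0.4,3.0,0,0,-0.5,0],
  [0.15,0.4,3.3,0,0,-0.5,0],
])

```text
time: 2.23
position: [0.7024, 0.0312, 0.1882]
tool_rot: [-0.04, 0.999, 0.0, -0.001]
ft_force: [-3.3, 1.0, 8.5]
grip_width: 0.0007
```

Emit:
apply_moves([
  [0,0,0,0,0,0,0],
  [0,0,0,0,0,0,0],
  [0,0,0,0,0,0,0],
])

```text
time: 2.48
position: [0.7025, 0.0312, 0.1892]
tool_rot: [-0.04, 0.999, 0.0, -0.001]
ft_force: [-3.1, 1.0, 9.4]
grip_width: 0.0003
```

Emit:
apply_moves([
  [0,0,0.2,0,0,0,0],
  [0,0,0.4,0,0,0,0],
  [0,0,0.6,0,0,0,0],
  [0,0,0.6,0,0,0,0],
  [0,0,0.6,0,0,0,0],
])

```text
time: 2.9
position: [0.7025, 0.0312, 0.1872]
tool_rot: [-0.041, 0.999, 0.0, 0.0]
ft_force: [-8.1, 2.1, 22.1]
grip_width: 0.0003
```

Force rose 12.7 N over the last 2 mm, which is well past the spring rate, so the plunger is on its stop. Lifting and opening the jaws.

Emit:
apply_moves([
  [0,0,-1,0,0,0,0],
  [0,0,-3,0,0,0,0],
  [0,0,-5,0,0,0,1],
  [0,0,-5,0,0,0,1],
  [0,0,-5,0,0,0,1],
])

```text
time: 3.32
position: [0.7036, 0.0304, 0.2325]
tool_rot: [-0.04, 0.999, -0.0, 0.001]
ft_force: [0.5, -0.3, -0.4]
grip_width: 0.0132
```

Emit:
apply_moves([
  [0,0,0,0,0,0,1],
  [0,0,0,0,0,0,1],
  [0,0,0,0,0,0,1],
])

```text
time: 3.57
position: [0.7026, 0.0297, 0.2297]
tool_rot: [-0.04, 0.999, 0.0, -0.002]
ft_force: [-0.7, 0.5, 0.1]
grip_width: 0.0324
```

```bash
python3 - <<'E'
from h import *
plan(W(-.08,-.062,.163),94.3)
E
```

```text
t 3.57 pos [0.7026 0.0297 0.2297] cm [ 5.24 -6.81  6.68] deg [ 0.  -0.2  0.2] w 0.0324 F [-0.7  0.5  0.1] q [-0.12  0.65  1.23 -0.    1.27 -1.77]
```

Emit:
apply_moves([
  [1.5,-2,0,0,0,0,1],
  [3,-4,0,0,0,0,1],
  [5.2,-6.8,0,0,0,0,1],
  [5.2,-6.8,0,0,0,0,1],
  [5.2,-6.8,0,0,0,0,1],
])

```text
time: 3.98
position: [0.656, -0.0439, 0.2306]
tool_rot: [-0.038, 0.999, 0.0, -0.001]
ft_force: [-0.4, -0.5, -0.4]
grip_width: 0.066
```

Emit:
apply_moves([
  [0,0,0,0,0,0,1],
  [0,0,0,0,0,0,1],
  [0,0,0,0,0,0,1],
])

```text
time: 4.23
position: [0.6576, -0.0415, 0.2313]
tool_rot: [-0.04, 0.999, 0.0, 0.0]
ft_force: [-0.7, -0.3, -0.2]
grip_width: 0.0836
```

```bash
python3 - <<'E'
from h import *
plan(W(-.08,-.062,.163),94.3)
p=robot.camera_params("wrist"); im=robot.camera("wrist"); cv2.imwrite("pics/w2.png",im[:,:,::-1])
for n,l in dict(plunger=(-.025,0,.18),pinF=(-.08,-.071,.176),pinS=(-.08,-.039,.176),padF=(-.08,.037,.176),padS=(-.08,.073,.176)).items(): print(n,proj(p,W(*l)).round())
E
```

```text
t 4.23 pos [ 0.6576 -0.0415  0.2313] cm [ 0.21 -0.07  6.83] deg [0.  0.  0.3] w 0.0836 F [-0.7 -0.3 -0.2] q [-0.23  0.58  1.35  0.    1.2  -1.88]
plunger [[364. 308.]]
pinF [[261. 231.]]
pinS [[311. 232.]]
padF [[425. 232.]]
padS [[477. 232.]]
```

View pics/w2.png

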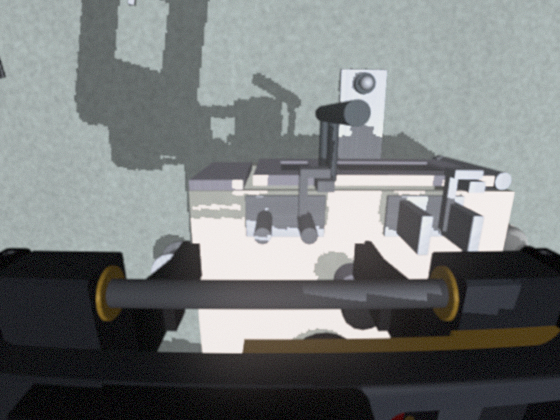

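Pin tops seen at (262,238) and (309,238) between the open fingers, against a predicted (261,231) and (311,232). That's within about 3 mm, so I'm descending and squeezing.

Emit:
apply_moves([
  [0,-0.1,2,0,0,0,1],
  [0,-0.1,4,0,0,0,1],
  [0,-0.1,5.5,0,0,0,1],
  [0,-0.1,6.7,0,0,0,1],
  [0,-0.1,6.7,0,0,0,1],
], newtons=30)

```text
time: 4.7
position: [0.6556, -0.0425, 0.1615]
tool_rot: [-0.04, 0.999, 0.001, -0.003]
ft_force: [0.2, 0.7, 0.2]
grip_width: 0.087
```

Emit:
apply_moves([
  [0,0,0,0,0,0,0],
  [0,0,0,0,0,0,0],
  [0,0,0,0,0,0,0],
  [0,0,0,0,0,0,0],
  [0,0,0,0,0,0,0],
])

```text
time: 5.12
position: [0.6577, -0.0436, 0.1655]
tool_rot: [-0.04, 0.999, -0.0, 0.001]
ft_force: [-0.2, -0.0, 0.2]
grip_width: 0.0615
```

Emit:
apply_moves([
  [0,0,0,0,0,0,0],
  [0,0,0,0,0,0,0],
  [0,0,0,0,0,0,0],
  [0,0,0,0,0,0,0],
  [0,0,0,0,0,0,0],
])

```text
time: 5.53
position: [0.6575, -0.0425, 0.1653]
tool_rot: [-0.04, 0.999, 0.0, 0.001]
ft_force: [-1.1, 5.3, 6.5]
grip_width: 0.0288
```

Emit:
apply_moves([
  [0,0,0,0,0,0,0],
  [0,0,0,0,0,0,0],
  [0,0,0,0,0,0,0],
  [0,0,0,0,0,0,0],
])

```text
time: 5.87
position: [0.6575, -0.0425, 0.1654]
tool_rot: [-0.039, 0.999, 0.001, 0.001]
ft_force: [-0.2, 5.8, 6.4]
grip_width: 0.0286
```

Emit:
apply_moves([
  [0,0,0,0,0,0,1],
  [0,0,0,0,0,0,1],
  [0,0,0,0,0,0,1],
  [0,0,0,0,0,0,1],
  [0,0,0,0,0,0,1],
])

```text
time: 6.28
position: [0.657, -0.0441, 0.1641]
tool_rot: [-0.039, 0.999, -0.0, -0.0]
ft_force: [-0.1, -1.4, -0.5]
grip_width: 0.0543
```

Emit:
apply_moves([
  [0,0,-1,0,0,0,1],
  [0,0,-2,0,0,0,1],
  [0,0,-4,0,0,0,1],
  [0,0,-6,0,0,0,1],
  [0,0,-6,0,0,0,1],
])

```text
time: 6.7
position: [0.6603, -0.0442, 0.2304]
tool_rot: [-0.04, 0.999, -0.002, 0.005]
ft_force: [0.6, -1.2, 1.0]
grip_width: 0.084
```

```bash
python3 - <<'E'
from h import *
plan(W(-.08,.048,.163),94.3)
E
```

```text
t 6.7 pos [ 0.6603 -0.0442  0.2304] cm [ 0.47 11.25  6.69] deg [-0.2  0.6  0.2] w 0.084 F [ 0.6 -1.2  1. ] q [-0.24  0.59  1.35 -0.    1.19 -1.89]
```

Emit:
apply_moves([
  [0,2.5,0,0,0,0,1],
  [0,5,0,0,0,0,1],
  [0,8,0,0,0,0,1],
  [0,11,0,0,0,0,1],
  [0,11,0,0,0,0,1],
])

```text
time: 7.12
position: [0.6473, 0.0716, 0.2248]
tool_rot: [-0.042, 0.999, 0.001, -0.0]
ft_force: [-1.1, 1.2, -0.5]
grip_width: 0.0869
```

Emit:
apply_moves([
  [0,0,0,0,0,0,1],
  [0,0,0,0,0,0,1],
  [0,0,0,0,0,0,1],
  [0,0,0,0,0,0,1],
])

```text
time: 7.45
position: [0.6488, 0.0648, 0.2246]
tool_rot: [-0.039, 0.999, -0.0, 0.0]
ft_force: [0.9, 0.5, 0.3]
grip_width: 0.0869
```

```bash
python3 - <<'E'
from h import *
plan(W(-.08,.048,.163),94.3)
p=robot.camera_params("wrist"); im=robot.camera("wrist"); cv2.imwrite("pics/w3.png",im[:,:,::-1])
for n,l in dict(plunger=(-.025,0,.18),pinF=(-.08,-.071,.176),pinS14=(-.08,-.053,.176),padF=(-.08,.037,.176),padS=(-.08,.073,.176)).items(): print(n,proj(p,W(*l)).round())
E
```

```text
t 7.45 pos [0.6488 0.0648 0.2246] cm [0.13 0.27 6.16] deg [-0.   0.   0.1] w 0.0869 F [0.9 0.5 0.3] q [-0.07  0.58  1.38 -0.    1.18 -1.72]
plunger [[208. 315.]]
pinF [[ 96. 235.]]
pinS14 [[123. 235.]]
padF [[263. 236.]]
padS [[320. 237.]]
```

View pics/w3.png

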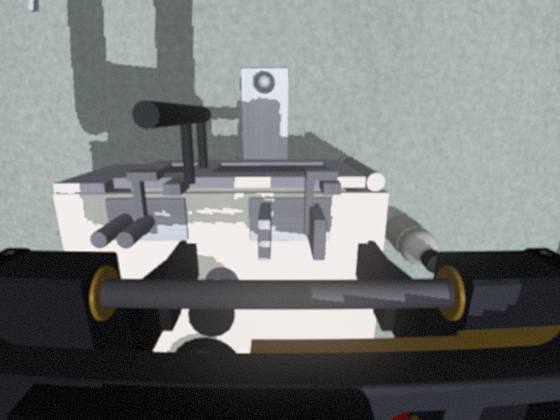

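The pin slider now sits beside its fixed half: (100,238) and (127,238), as predicted for 14 mm of travel. Paddles are at (263,238) and (318,238), centred as planned, so I'm descending on them.

Emit:
apply_moves([
  [0,0.2,2,0,0,0,1],
  [0,0.2,4,0,0,0,1],
  [0,0.2,5.2,0,0,0,1],
  [0,0.2,6.0,0,0,0,1],
  [0,0.2,6.0,0,0,0,1],
], newtons=30)

```text
time: 7.92
position: [0.6472, 0.0676, 0.1624]
tool_rot: [-0.039, 0.999, 0.0, -0.002]
ft_force: [-0.1, -0.0, -0.1]
grip_width: 0.0871
```

Emit:
apply_moves([
  [0,0,0,0,0,0,0],
  [0,0,0,0,0,0,0],
  [0,0,0,0,0,0,0],
  [0,0,0,0,0,0,0],
  [0,0,0,0,0,0,0],
])

```text
time: 8.33
position: [0.6488, 0.0682, 0.1654]
tool_rot: [-0.04, 0.999, -0.0, 0.001]
ft_force: [-1.2, -0.3, 0.0]
grip_width: 0.0616
```

Emit:
apply_moves([
  [0,0,0,0,0,0,0],
  [0,0,0,0,0,0,0],
  [0,0,0,0,0,0,0],
  [0,0,0,0,0,0,0],
  [0,0,0,0,0,0,0],
])

```text
time: 8.75
position: [0.6486, 0.0673, 0.165]
tool_rot: [-0.04, 0.999, -0.001, 0.0]
ft_force: [-0.7, -0.4, 0.3]
grip_width: 0.0291
```

Emit:
apply_moves([
  [0,0,0,0,0,0,0],
  [0,0,0,0,0,0,0],
  [0,0,0,0,0,0,0],
  [0,0,0,0,0,0,0],
])

```text
time: 9.08
position: [0.6486, 0.0674, 0.165]
tool_rot: [-0.039, 0.999, -0.001, 0.0]
ft_force: [-1.0, -3.8, 4.1]
grip_width: 0.0297
```

Emit:
apply_moves([
  [0,0,0,0,0,0,1],
  [0,0,0,0,0,0,1],
  [0,0,0,0,0,0,1],
  [0,0,0,0,0,0,1],
  [0,0,0,0,0,0,1],
])

```text
time: 9.5
position: [0.648, 0.0686, 0.1641]
tool_rot: [-0.04, 0.999, 0.0, -0.0]
ft_force: [0.5, 0.1, -0.1]
grip_width: 0.0551
```

Emit:
apply_moves([
  [0,0,-2,0,0,0,1],
  [0,0,-5,0,0,0,1],
  [0,0,-8,0,0,0,1],
  [0,0,-9.5,0,0,7,1],
  [0,0,-9.5,0,0,14,1],
])

```text
time: 9.92
position: [0.6509, 0.0684, 0.2645]
tool_rot: [0.085, 0.996, 0.0, 0.005]
ft_force: [-0.2, -0.2, 0.6]
grip_width: 0.0839
```

Emit:
apply_moves([
  [0,0,0,0,0,7,0.85],
  [0,0,0,0,0,14,0.7],
  [0,0,0,0,0,21,0.7],
  [0,0,0,0,0,28,0.7],
  [0,0,0,0,0,35,0.7],
])

```text
time: 10.33
position: [0.6481, 0.0685, 0.2593]
tool_rot: [0.381, 0.925, 0.0, -0.0]
ft_force: [0.1, -0.5, -0.8]
grip_width: 0.064
```

Emit:
apply_moves([
  [0,0,0,0,0,7,0.7],
  [0,0,0,0,0,14,0.7],
  [0,0,0,0,0,21,0.7],
  [0,0,0,0,0,28,0.7],
  [0,0,0,0,0,35,0.7],
])

```text
time: 10.75
position: [0.6482, 0.0685, 0.2593]
tool_rot: [0.641, 0.767, -0.0, -0.0]
ft_force: [-0.7, 0.0, 0.6]
grip_width: 0.0609
```

```bash
python3 - <<'E'
from h import *
plan(W(-.158,-.02,.24),4.3)
im=robot.camera("top"); cv2.imwrite("pics/t2.png",im[:,:,::-1])
E
```

```text
t 10.75 pos [0.6482 0.0685 0.2593] cm [-6.06 -8.56  1.93] deg [-0.  -0.   5.9] w 0.0609 F [-0.7  0.   0.6] q [-0.07  0.55  1.34  0.    1.25 -0.24]
```

Emit:
apply_moves([
  [-2,-2.8,0,0,0,3,0.7],
  [-4,-5.6,0,0,0,5.9,0.7],
  [-6.1,-8.6,0.5,0,0,5.9,0.7],
  [-6.1,-8.6,0.5,0,0,5.9,0.7],
  [-6.1,-8.6,0.5,0,0,5.9,0.7],
])

```text
time: 11.22
position: [0.5736, -0.0083, 0.2544]
tool_rot: [0.678, 0.735, -0.0, -0.001]
ft_force: [0.9, -0.4, -0.0]
grip_width: 0.0607
```

Emit:
apply_moves([
  [0,0,0,0,0,0,0.7],
  [0,0,0,0,0,0,0.7],
  [0,0,0,0,0,0,0.7],
])

```text
time: 11.47
position: [0.576, -0.0068, 0.2547]
tool_rot: [0.677, 0.736, 0.0, 0.0]
ft_force: [-0.3, 0.7, 0.8]
grip_width: 0.0606
```

```bash
python3 - <<'E'
from h import *
plan(W(-.158,-.02,.178),4.3)
p=robot.camera_params("wrist"); im=robot.camera("wrist"); cv2.imwrite("pics/w4.png",im[:,:,::-1])
for n,l in dict(handletop=(-.158,-.02,.202),handlebot=(-.158,-.02,.134),pinF=(-.08,-.071,.176),pinS14=(-.08,-.053,.176),padF=(-.08,.037,.176),padS14=(-.08,.059,.176)).items(): print(n,proj(p,W(*l)).round())
E
```

```text
t 11.47 pos [ 0.576  -0.0068  0.2547] cm [ 0.06 -0.14  7.67] deg [0.1 0.  0.4] w 0.0606 F [-0.3  0.7  0.8] q [-0.21  0.45  1.54  0.    1.15 -0.29]
handletop [[273. 237.]]
handlebot [[274. 207.]]
pinF [[374. 287.]]
pinS14 [[376. 266.]]
padF [[389. 145.]]
padS14 [[392. 112.]]
```

View pics/w4.png

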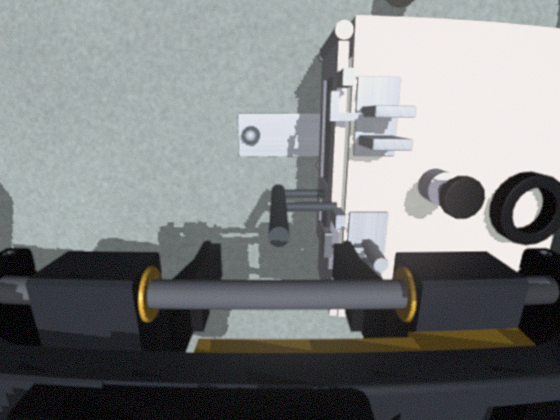

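Handle top is at (279,236), centred between the fingers (prediction (273,237)), and both catches look squeezed. Descending and gripping.

Emit:
apply_moves([
  [0,0.1,2,0,0,0,0.7],
  [0,0.1,4,0,0,0,0.7],
  [0,0.1,6,0,0,0,0.7],
  [0,0.1,7.6,0,0,0,0.7],
  [0,0.1,7.6,0,0,0,0.5],
], newtons=35)

```text
time: 11.93
position: [0.5742, -0.0064, 0.1752]
tool_rot: [0.677, 0.736, -0.002, -0.003]
ft_force: [-1.0, -0.5, -0.4]
grip_width: 0.0588
```

Emit:
apply_moves([
  [0,0,0,0,0,0,0],
  [0,0,0,0,0,0,0],
  [0,0,0,0,0,0,0],
  [0,0,0,0,0,0,0],
  [0,0,0,0,0,0,0],
])

```text
time: 12.35
position: [0.5765, -0.0075, 0.1796]
tool_rot: [0.678, 0.735, 0.001, 0.001]
ft_force: [0.4, 0.8, -0.5]
grip_width: 0.0289
```

Emit:
apply_moves([
  [0,0,0,0,0,0,0],
  [0,0,0,0,0,0,0],
  [0,0,0,0,0,0,0],
  [0,0,0,0,0,0,0],
  [0,0,0,0,0,0,0],
])

```text
time: 12.77
position: [0.5765, -0.0074, 0.179]
tool_rot: [0.678, 0.735, 0.0, 0.001]
ft_force: [1.1, 1.0, 2.5]
grip_width: 0.0133
```

```bash
python3 - <<'E'
from h import *
o=robot.get_obs(); plan(o["position"],4.3)
# path in tool axes from grip: local x -> tool y, local y -> ... 
r=R.from_quat(o["tool_rot"])
H=W(-.108,.12,0); g=o["position"]-H; g[2]=0; print("radius",np.linalg.norm(g))
for a in np.arange(.1,1.51,.1):
    d=R.from_euler('z',-a).apply(g)-g; print(round(a,1),np.degrees(a).round(1),(r.inv().apply(d)*100).round(2))
E
```

```text
t 12.77 pos [ 0.5765 -0.0074  0.179 ] cm [0. 0. 0.] deg [0.1 0.  0.3] w 0.0133 F [1.1 1.  2.5] q [-0.21  0.54  1.62  0.    0.98 -0.29]
radius 0.14925045633567915
0.1 5.7 [ 0.56 -1.38 -0.  ]
0.2 11.5 [ 1.26 -2.7  -0.  ]
0.3 17.2 [ 2.08 -3.95 -0.01]
0.4 22.9 [ 3.02 -5.1  -0.01]
0.5 28.6 [ 4.08 -6.16 -0.01]
0.6 34.4 [ 5.23 -7.1  -0.01]
0.7 40.1 [ 6.47 -7.93 -0.01]
0.8 45.8 [ 7.79 -8.62 -0.01]
0.9 51.6 [ 9.18 -9.19 -0.01]
1.0 57.3 [10.61 -9.61 -0.02]
1.1 63.0 [12.07 -9.88 -0.02]
1.2 68.8 [ 13.56 -10.01  -0.02]
1.3 74.5 [15.05 -9.99 -0.02]
1.4 80.2 [16.53 -9.82 -0.02]
1.5 85.9 [17.99 -9.5  -0.02]
```

Grip width is 13.3 mm on the 14 mm bar, and the measured radius from the hinge is 149 mm as it should be. Swinging along the arc: the tool turns with the gate, so the same series repeats for every 0.3 rad.

Emit:
apply_moves([
  [0.3,-0.8,0,0,0,3.4,0],
  [0.7,-1.65,0,0,0,6.9,0],
  [1.1,-2.45,0,0,0,10.3,0],
  [1.55,-3.2,0,0,0,13.8,0],
  [2.1,-3.95,0,0,0,17.2,0],
])

```text
time: 13.18
position: [0.5362, 0.0102, 0.179]
tool_rot: [0.781, 0.624, 0.001, 0.001]
ft_force: [3.2, 0.0, 0.1]
grip_width: 0.0133
```

Moving freely at about 3 N, so the catches are off. Continuing.

Emit:
apply_moves([
  [0.3,-0.8,0,0,0,3.4,0],
  [0.7,-1.65,0,0,0,6.9,0],
  [1.1,-2.45,0,0,0,10.3,0],
  [1.55,-3.2,0,0,0,13.8,0],
  [2.1,-3.95,0,0,0,17.2,0],
])

```text
time: 13.6
position: [0.5025, 0.0391, 0.179]
tool_rot: [0.866, 0.501, 0.002, 0.002]
ft_force: [4.3, -0.1, -1.3]
grip_width: 0.0132
```

Emit:
apply_moves([
  [0.3,-0.8,0,0,0,3.4,0],
  [0.7,-1.65,0,0,0,6.9,0],
  [1.1,-2.45,0,0,0,10.3,0],
  [1.55,-3.2,0,0,0,13.8,0],
  [2.1,-3.95,0,0,0,17.2,0],
])

```text
time: 14.02
position: [0.4788, 0.0766, 0.179]
tool_rot: [0.931, 0.366, 0.002, 0.001]
ft_force: [3.2, -0.8, -0.1]
grip_width: 0.0136
```

```bash
cat > g.py <<'E'
from h import *
o=robot.get_obs(); plan(o["position"],4.3)
g=R.from_euler('z',-YAW).apply(o["position"]-W(-.108,.12,0)); print("r",np.hypot(*g[:2]),"gate",(np.arctan2(-.14,-.05)-np.arctan2(g[1],g[0]))%6.283)
E
python3 g.py
```

```text
t 14.02 pos [0.4788 0.0766 0.179 ] cm [0. 0. 0.] deg [  0.3  -0.  -51.4] w 0.0136 F [ 3.2 -0.8 -0.1] q [-0.07  0.44  1.84 -0.    0.86  0.75]
r 0.14812142231696798 gate 0.8820801898734107
```

Emit:
apply_moves([
  [0.3,-0.8,0,0,0,3.4,0],
  [0.7,-1.65,0,0,0,6.9,0],
  [1.1,-2.45,0,0,0,10.3,0],
  [1.55,-3.2,0,0,0,13.8,0],
  [2.1,-3.95,0,0,0,17.2,0],
])

```text
time: 14.43
position: [0.467, 0.1199, 0.179]
tool_rot: [0.975, 0.222, 0.002, 0.001]
ft_force: [2.9, -3.2, 0.3]
grip_width: 0.0131
```

Emit:
apply_moves([
  [0.3,-0.8,0,0,0,3.4,0],
  [0.7,-1.65,0,0,0,6.9,0],
  [1.1,-2.45,0,0,0,10.3,0],
  [1.55,-3.2,0,0,0,13.8,0],
  [2.1,-3.95,0,0,0,17.2,0],
])

```text
time: 14.85
position: [0.4685, 0.1644, 0.1789]
tool_rot: [0.997, 0.074, 0.001, 0.001]
ft_force: [2.8, -4.8, 1.1]
grip_width: 0.0134
```

Emit:
apply_moves([
  [0,0,0,0,0,0,0],
  [0,0,0,0,0,0,0],
  [0,0,0,0,0,0,0],
  [0,0,0,0,0,0,0],
  [0,0,0,0,0,0,0],
])

```text
time: 15.27
position: [0.4685, 0.1645, 0.179]
tool_rot: [0.997, 0.076, 0.002, 0.0]
ft_force: [4.8, -1.6, 1.9]
grip_width: 0.0131
```

```bash
python3 g.py; python3 - <<'E'
from h import *
a=robot.camera("top")[60:300,100:420,::-1]; cv2.imwrite("pics/end.png",cv2.resize(a,None,fx=2.4,fy=2.4))
E
```

```text
t 15.27 pos [0.4685 0.1645 0.179 ] cm [0. 0. 0.] deg [  0.2  -0.1 -85.6] w 0.0131 F [ 4.8 -1.6  1.9] q [ 0.11  0.45  1.82 -0.    0.87  1.53]
r 0.14803120346448018 gate 1.4888928809655875
```

View pics/end.png

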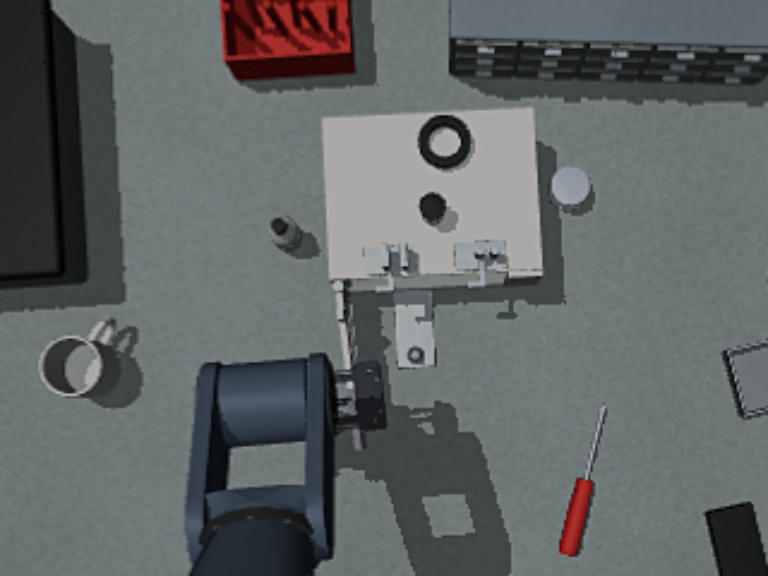

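The gate, from (338,285) to (358,445), stands about square to the front and the gripper is on its handle. Both catches are squeezed together at (395,258) and (485,252). The plunger at (432,207) has its usual look, and the tape, bottle, spool, screwdriver and mug have not moved. Handing in.

```bash
python3 -c "
from rig import robot
print(robot.hand_in()); o=robot.get_obs(); print(o['time'],o['position'],o['grip_width'],o['ft_force'])"
```

```text
the job is handed in; nothing more can be done
None
the job is handed in; nothing more can be done
```

I pressed the vent plunger to its stop and let it up. Then I squeezed the pin catch, then the paddle catch, and swung the gate out by its handle. I handed in at about 15 s with the gripper still holding the bar.

**Last checks**
- **Gate:** about 1.49 rad open, worked out from the hand position. The hinge radius measured 148 mm against 148.7 mm expected.
- **Handle:** grip width 13.1 mm on the 14 mm bar, with about 5 N on the wrist.
- **Plunger:** on the press, force climbed to 22 N over the last 2 mm, so it hit the stop. The final picture shows it looking normal. I did not measure its height after release.
- **Catches:** both closed to about 29 mm over their halves (30 mm expected), and the final picture shows them still squeezed.
- **Bystanders:** the tape, bottle, spool, screwdriver and mug look unmoved in the final picture. The tray and battery pack were only partly in the frame, but the arm never went near them.

**Disagreements**
- The plunger press landed about 8 mm off centre, still on the head.
- Wrist-view predictions were off by up to about 4 mm, which the grips absorbed.
- The hand-in gave no verdict.

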